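Clear a stray capacitor and set the board holder

ROBOT

A 6-joint arm with a two-finger parallel gripper is mounted at the origin on the work surface. World frame = base frame: x ahead of the robot, y to its left, z up, the work surface at z = 0. Lengths are in m, angles in rad, forces in N, time in s.
With the tool pointing down it reaches from about 0.375 to 0.9 m from the base axis. Payload 3.1 kg.
Tool frame: the origin (TCP) lies midway between the tips of the shut fingers; the grasp point (between the pads) lies 19 mm behind it (manip.pinch_z is the distance from the TCP to the grasp point, in m); z points along the fingers, y is the line along which they close (so a half turn about z gives the same grasp; the last joint's range is limited). The gripper opens to 85 mm and grips with 20 to 120 N. Pads are 22 mm wide; open, the fingers measure 114 mm over their backs; the gripper's body (76 mm by 85 mm) begins 54 mm behind the grasp point. The pads swing forward as they close: fully open they stand 13 mm farther back than shut.
Start: joints at [-1.508, 0.527, 1.433, -0, 1.181, -0.178], TCP at [0.15, -0.607, 0.231] pointing down, gripper open.
Joint ranges: [-3.08, 3.08], [-0.75, 2.2], [0.22, 2.44], [-1.43, 4.57], [0, 2.65], [-2.85, 2.85]. Speed limits (rad/s): [2.79, 2.79, 3.14, 3.14, 3.14, 3.14].

INTERFACE

Orientations are given as a unit quaternion [x, y, z, w].
In Python, from station import manip, viewer, ticket gives the robot as it stands.
- The arm moves only by the shell command python3 -m creep 'ROWS' [FORCE]. ROWS is JSON, a list of rows, each an object with "slide": the shift along the tool's x, y, z in cm, a list of three; "angular": the turn, a rotation vector about the tool's x, y, z in rad, a list of three; "claw": the opening, from -1 (shut) to 1 (fully open). A call has 1 to 10 rows; each row shifts and turns the commanded pose from where the row before left it, along the tool's axes as they then stand; what a row does not reach is not made up. A row lasts 1/12 s, in which the tool goes at most 41.7 mm and 7.16 degrees, less where a joint would pass 70% of its speed; a pose out of reach is approached as far as the arm can. A call with a gripper value outside its range is refused whole. The fingers move at their own pace and stop on an object; FORCE is the grip in N (left out, the last holds). Time passes only in rows, so rows that do not move let the fingers close. It gives the time, the measured TCP pose, the force, the opening and the grip force at its end, in the units of the state.
- manip.sense(): the state, without advancing time (a new reading comes with each control period).
- viewer.snapshot(name): name is "scene" or "top" or "wrist"; returns the picture (480x640x3 uint8, blue, green, red); there is no depth.
- viewer.calibration(name): a dict with "fov_y" (degrees; the focal length in pixels is half the picture's height over the tangent of half this angle, whatever the lens; pixels are square), "cx", "cy" (the principal point, pixels), "k1" (the pictures are not rectified: a ray, as slopes to the right and down, at radius r is drawn at 1 + k1 r^2 times it, then the intrinsics apply), "T" (4x4, takes a point from camera to world coordinates); the wrist camera has in their place "tool_from_camera" (4x4, takes a point from camera to tool coordinates, whose origin is the TCP and whose axes are the flange's). Camera axes: x right, y up, looking along -z (the intrinsics and any distortion apply to the point x, -y, -z); pixel columns grow to the right and rows downward; lengths in m; the calibration is good to about 2 mm. A picture is of the moment at which its call begins: read the wrist's pose just before it. calibration takes no time and is no camera call.
- ticket.sign_off(): hands the job in; it is judged then, once.
The state is a dict: "t": time; "q": joint angles; "qd": joint speeds; "tau": joint torques, N m; "tcp_pos": TCP position; "tool_rot": TCP orientation; "force": force on the tool from outside, world axes, zero at the start; "ft_torque": the same for the moment, N m; "finger_gap": opening from 0.0 (shut) to 1.0 (fully open); "gripper_force": force on a finger pad.
Only numpy, scipy, OpenCV 4.12 (cv2) and the standard library are available. Lean on these libraries where they do the work, as an engineer would, in place of code of your own. Each camera call takes 0.05 s, during which the arm holds its last target. There are 200 camera calls.

TASK

A capacitor has been left standing under the raised board of the tilt-and-swivel board holder. Take it out and stand it upright in the empty shallow tray; then lower the board by its ball knob until it slopes 20 degrees from level, with the turntable turned so that the board is square with the holder's base plate. Leave everything else on the bench where it is.

Things in the scene. Friction and masses are not known exactly. Their poses are not given: they have to be found in the camera images.
- holder: Base plate of the board holder: dark steel, square, 190 x 190 x 10 mm, fixed to the bench. Origin: centre of its underside, on the bench; the swivel axis is its vertical z axis; its x axis points away from the side on which the knob hangs when the holder is square. On it turns an aluminium turntable disc, 184 mm across, whose top is 22 mm above the bench.
- swivel (a joint): Turntable angle in rad about the vertical through the base plate's centre, anticlockwise from above positive, range -1 to 1; 0 = board square with the base plate. Stiff (0.25 N m), stays where it is left.
- tilt (a joint): Board angle in rad: 0 = level, grows as the knob end rises, range 0 to 1.4; 20 degrees = 0.349. The hinge axis is horizontal, along the turntable's y, 80 mm from the swivel axis on its +x side and 50 mm above the bench. Stiff (0.65 N m, needs about 2 to 6 N at the knob), stays where it is left.
- tilt_hinge (a point): Middle of the board's hinge axis, 50 mm above the bench; turns with the turntable; its y axis lies along the hinge axis, its x axis points away from the knob side. The board frame is aluminium, 128 mm wide, reaches 155 mm from the hinge, from 4 mm below to 8 mm above the hinge plane; the red relay board on it has parts up to 36 mm above that plane.
- knob (a point): Centre of the black ball knob, 24 mm in diameter, on a 10 mm stem in the middle of the board frame's free edge; 190 mm from the hinge axis, in the hinge plane.
- capacitor: Round can capacitor standing upright on the turntable under the raised board: black with an aluminium top, 35 mm in diameter, 66 mm high, 90 g. Origin: centre of its underside; z axis up through its top. The board cannot come down to 20 degrees while it is there.
- tray: Empty shallow grey plastic tray, 110 x 110 mm, 20 mm high, walls and floor 4 mm thick, fixed to the bench. Origin: centre of its underside.
- tub: Bystander: white round tub of screws, 114 mm across, 59 mm high. Origin: centre of its underside.
- spare_board: Bystander: loose red relay board, 130 x 110 mm, 32 mm high. Origin: centre of its underside.
- relay_a: Bystander: small white relay, 30 x 22 x 32 mm, beside the holder on its -y side. Origin: centre of its underside.
- relay_b: Bystander: a like relay beside the holder on its +y side. Origin: centre of its underside.
- screwdriver: Bystander: screwdriver lying on the bench. Origin: middle of its underside.
- tape: Bystander: roll of amber tape lying flat, 90 mm across, 24 mm high. Origin: centre of its underside.
- cleaner: Bystander: bottle, 48 mm in diameter, 140 mm high, beyond the holder. Origin: centre of its underside.

How it is judged:
On the way, in this order (a step that is already met when the one before it is completed fails the run):
1. the capacitor stands upright in the tray (x of capacitor in the frame of tray between -0.04 and 0.04 m and y of capacitor in the frame of tray between -0.04 and 0.04 m and z of capacitor in the frame of tray below 0.01 m and angle between capacitor's own z axis and vertical below 0.12 rad and linear speed of capacitor below 0.03 m/s), for 0.2 s.
2. the board is at 20 degrees and square with the base plate (value of joint tilt between 0.279 and 0.419 rad and value of joint swivel between -0.087 and 0.087 rad), for 0.2 s.
At the end, for the whole second after the job is handed in: The capacitor stands on the tray's floor, its axis within 40 mm of the tray's middle along each side and within 0.12 rad of vertical, at rest; the board is still, at 20 degrees from level (0.349 rad, give or take 0.07) and square with the base plate (swivel 0, give or take 0.087 rad) (all of step 1 and all of step 2 and velocity of joint tilt between -0.05 and 0.05 rad/s and velocity of joint swivel between -0.05 and 0.05 rad/s); the robot touches nothing.
It fails at once if a bystander (tub, spare board, relay, screwdriver, tape or bottle) is moved more than 25 mm (distance of any of tub, spare_board, relay_a, relay_b, screwdriver, tape, cleaner from where it was at the start of the episode above 0.025 m).
It also fails if it takes over 58 s, if anything falls off the work surface, if the arm or the gripper's body presses on something with over 40 N, if the wrist force passes 120 N, or if a joint passes its speed limit or range.

## Working session

There is one attempt and no reset: what is moved stays moved. The work goes in short steps, Python scripts to look and compute and a shell command to move; the robot and the scene stay as the last step left them, time stands still between calls to the robot, and variables do not carry over. Pictures are saved under pics/ and viewed, at most 10 in all, crops included, and the job is handed in when it is done.

```bash
ls; mkdir -p pics
python3 - <<'E'
from station import manip, viewer, ticket
import cv2,json
s=manip.sense();print(s)
for n in("scene","top"):
    cv2.imwrite(f"pics/{n}0.png",viewer.snapshot(n))
for n in("scene","top","wrist"):print(n,viewer.calibration(n))
print(manip.pinch_z)
E
```

```text
pics
{'t': 0.0, 'q': array([-1.50750540e+00,  5.28450306e-01,  1.43393126e+00,  4.33939582e-05,
        1.18142567e+00, -1.78474895e-01]), 'qd': array([-0.00014376, -0.00103659, -0.00073611, -0.00167465, -0.0001725 ,
        0.00097933]), 'tau': array([ 3.42540661e-04, -4.42343724e+01, -1.78021753e+01, -1.63769741e-04,
        8.45481001e-03, -6.32953636e-07]), 'tcp_pos': array([ 0.14964417, -0.60606225,  0.23033418]), 'tool_rot': array([ 9.92702941e-01,  1.20580451e-01,  8.37662483e-05, -1.10429836e-03]), 'force': array([-0.0261379 , -0.64062534, -0.01157806]), 'ft_torque': array([ 0.01608756,  0.00892498, -0.01211698]), 'gripper_force': 0.0, 'finger_gap': 1.0014821908144778}
scene {'fov_y': 49.46862530430199, 'cx': 325.46398084226223, 'cy': 237.49473530814848, 'k1': 0.029395362349166232, 'T': array([[ 0.71207762, -0.46241971,  0.52831192,  1.10681878],
       [ 0.70189791,  0.48694185, -0.51983359, -0.41925348],
       [-0.01687589,  0.74098289,  0.67131182,  0.74983554],
       [ 0.        ,  0.        ,  0.        ,  1.        ]])}
top {'fov_y': 43.744532785928186, 'cx': 314.1107387022874, 'cy': 241.58822956864796, 'k1': -0.02112649679479027, 'T': array([[ 0.00410924,  0.99438666, -0.10572743,  0.42697735],
       [-0.99997748,  0.00352516, -0.00571071,  0.08734517],
       [-0.00530595,  0.10574851,  0.99437875,  1.43035129],
       [ 0.        ,  0.        ,  0.        ,  1.        ]])}
wrist {'fov_y': 58.35398590970079, 'cx': 322.0399225913206, 'cy': 243.7450210013517, 'k1': -0.09718270193233194, 'tool_from_camera': array([[ 1.67846954e-06,  9.47274850e-01,  3.20422157e-01,
         8.30573764e-02],
       [ 9.99999531e-01, -3.11847565e-04,  9.16687191e-04,
        -3.46200507e-04],
       [ 9.68277591e-04,  3.20422005e-01, -9.47274406e-01,
        -1.43458978e-01],
       [ 0.00000000e+00,  0.00000000e+00,  0.00000000e+00,
         1.00000000e+00]])}
0.0187
```

View pics/scene0.png

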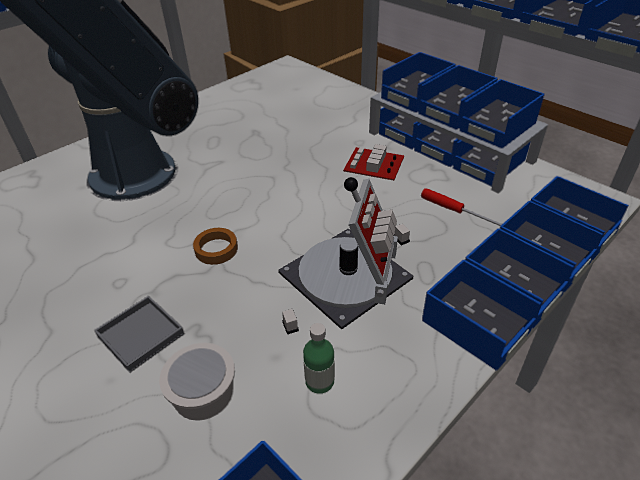

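View pics/top0.png

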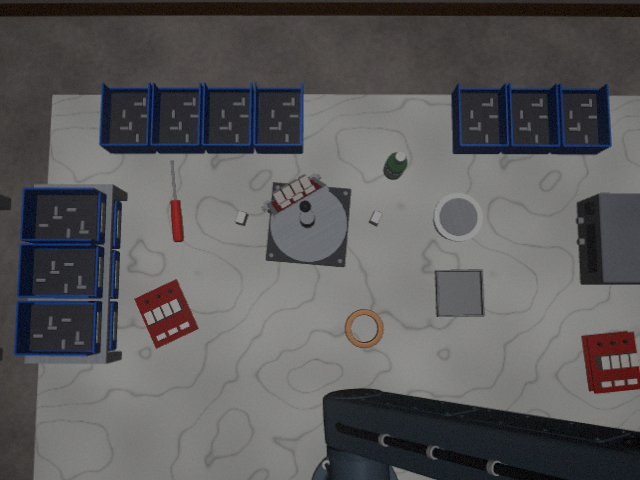

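The scene view shows the capacitor at about (348,250), knob (351,184) and tray (140,333). In the top view the holder is near (308,224), the knob (306,207), the tray (460,293) and the relays at (241,217) and (376,217).

```bash
cat > h.py <<'E'
import numpy as np,cv2
from station import manip,viewer
from scipy.spatial.transform import Rotation as R
def K(c):
    f=240/np.tan(np.radians(c['fov_y'])/2); return np.array([[f,0,c['cx']],[0,f,c['cy']],[0,0,1.]]),np.array([c['k1'],0,0,0,0.])
def T(name,s=None):
    c=viewer.calibration(name)
    if 'T' in c: return np.array(c['T'])
    M=np.eye(4);M[:3,:3]=R.from_quat(s['tool_rot']).as_matrix();M[:3,3]=s['tcp_pos'];return M@np.array(c['tool_from_camera'])
def ray(name,p,s=None):
    k,d=K(viewer.calibration(name));u=cv2.undistortPoints(np.array([[p]],float),k,d)[0,0]
    M=T(name,s);v=M[:3,:3]@[u[0],-u[1],-1];return M[:3,3],v/np.linalg.norm(v)
def plane(name,p,z,s=None):
    o,v=ray(name,p,s);return o+v*(z-o[2])/v[2]
def two(a,b):
    (o,v),(p,w)=a,b;t=np.linalg.lstsq(np.c_[v,-w],p-o,rcond=None)[0];A=o+v*t[0];B=p+w*t[1];return (A+B)/2,np.linalg.norm(A-B)
def proj(name,P,s=None):
    k,d=K(viewer.calibration(name));M=np.linalg.inv(T(name,s));q=M[:3,:3]@np.array(P)+M[:3,3];q=np.array([[q[0],-q[1],-q[2]]])
    return cv2.projectPoints(q,np.zeros(3),np.zeros(3),k,d)[0][0,0]
E
python3 - <<'E'
import cv2
a=cv2.imread('pics/top0.png')[160:280,225:395];b=cv2.imread('pics/scene0.png')[165:335,270:420]
a=cv2.resize(a,None,fx=4,fy=4,interpolation=cv2.INTER_CUBIC);b=cv2.resize(b,None,fx=3.5,fy=3.5,interpolation=cv2.INTER_CUBIC)
cv2.imwrite('pics/a.png',a);cv2.imwrite('pics/b.png',b)
E
```

```text
(no output)
```

View pics/a.png

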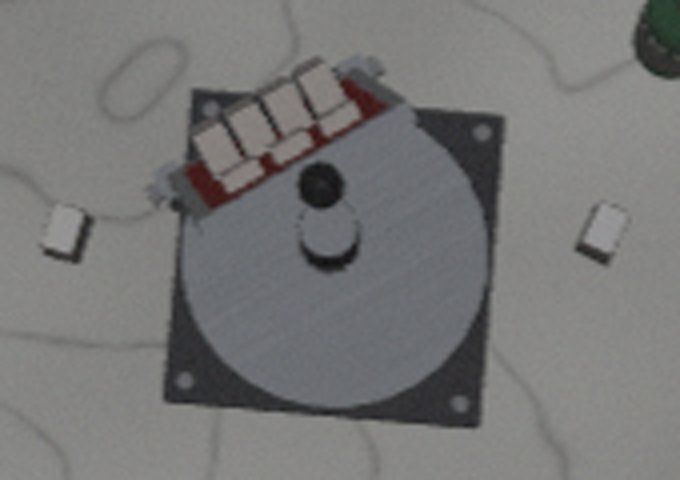

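View pics/b.png

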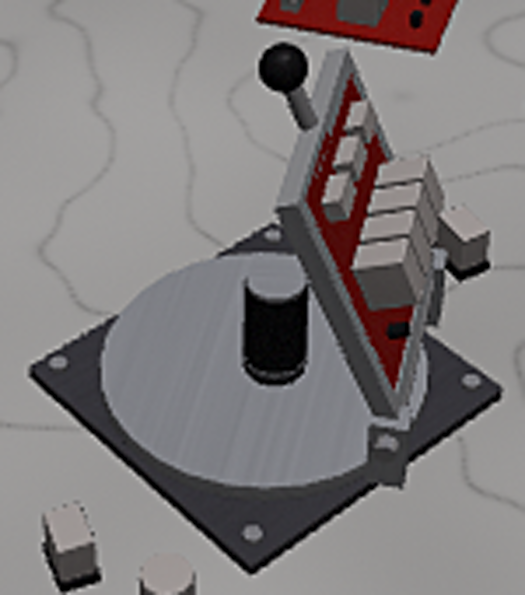

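Crop A shows the base-plate corners at (193,90), (505,116), (480,428) and (163,402), the knob at (321,185) and the capacitor top near (330,231). Crop B shows the knob at (283,67) and the capacitor top at (276,281).

Run:
```python
from h import *
np.set_printoptions(precision=4,suppress=True)
A=lambda u,v:((u+.5)/4-.5+225,(v+.5)/4-.5+160)
B=lambda u,v:((u+.5)/3.5-.5+270,(v+.5)/3.5-.5+165)
P=[plane('top',A(*p),.01) for p in((193,90),(505,116),(480,428),(163,402))]
c=np.mean(P,0);print('plate',c,[np.linalg.norm(P[i]-P[i-1]) for i in range(4)])
Q=[plane('scene',B(*p),.01) for p in((273,226),(500,393),(251,572),(32,371))]
print('plate scene',np.mean(Q,0))
x=(P[0]+P[1]-P[2]-P[3]);yaw=np.arctan2(x[1],x[0]);print('yaw',yaw)
k,e=two(ray('top',A(321,185)),ray('scene',B(283,67)));print('knob',k,e)
k2,e=two(ray('top',A(330,231)),ray('scene',B(276,281)));print('captop',k2,e, plane('top',A(330,231),.088),plane('scene',B(276,281),.088))
# geometry: knob = center + Rz(yaw+sw)*(.08-.19cos t), z=.05+.19 sin t
t=np.arcsin((k[2]-.05)/.19);print('tilt from z',t)
l1=plane('top',A(195,213),.04);
e1=plane('top',A(200,214),.19);e2=plane('top',A(398,102),.19)
d=e1-e2;print('edge len',np.linalg.norm(d),'board yaw',np.arctan2(-d[0],d[1]),'rel',np.arctan2(-d[0],d[1])-yaw)
t0=[plane('top',p,.02) for p in((435,270),(483,270),(484,317),(435,317))];print('tray',np.mean(t0,0),t0)
for n,p in(('ra',A(603,225)),('rb',A(66,225))):print(n,plane('top',p,.032))
for n,p in(('cleaner',(397,160)),):print(n,plane('top',p,.14))
for n,p in(('tub',(459,216)),):print(n,plane('top',p,.059))
print('tape',plane('top',(364,328),.024))
```

```text
plate [0.6201 0.1093 0.01  ] [np.float64(0.1896214327786558), np.float64(0.18899917883590317), np.float64(0.18900633371425224), np.float64(0.18933587545135128)]
plate scene [0.6267 0.1043 0.01  ]
yaw -0.08204676621767742
knob [0.6286 0.1135 0.224 ] 0.00020788959395160792
captop [0.6265 0.112  0.0819] 0.0021858792436012025 [0.6249 0.1111 0.088 ] [0.6315 0.1081 0.088 ]
tilt from z 1.157646343611888
edge len 0.11981168665941419 board yaw 0.5244831141063252 rel 0.6065298803240027
tray [ 0.4556 -0.2463  0.02  ] [array([ 0.5105, -0.1901,  0.02  ]), array([ 0.5109, -0.3036,  0.02  ]), array([ 0.4007, -0.3032,  0.02  ]), array([ 0.4004, -0.1883,  0.02  ])]
ra [ 0.6373 -0.0491  0.032 ]
rb [0.6362 0.2683 0.032 ]
cleaner [ 0.7455 -0.0871  0.14  ]
tub [ 0.6336 -0.2403  0.059 ]
tape [ 0.3744 -0.0217  0.024 ]
```

```bash
python3 -c "
from station import manip;import pickle;pickle.dump([manip.sense()],open('log.pkl','wb'))"
cat > lg.py <<'E'
import pickle;from station import manip
l=pickle.load(open('log.pkl','rb'));s=manip.sense();l.append(s);pickle.dump(l,open('log.pkl','wb'))
print(round(s['t'],2),'q',s['q'].round(3),'p',s['tcp_pos'].round(4),'gap',round(s['finger_gap'],3),'F',s['force'].round(1),'g',round(s['gripper_force'],1))
E
python3 -m creep '[{"slide":[2.7,-2.7,-0.5],"angular":[0,0,0],"claw":1},{"slide":[2.7,-2.7,-0.5],"angular":[0,0,0],"claw":1},{"slide":[2.7,-2.7,-0.5],"angular":[0,0,0],"claw":1},{"slide":[2.7,-2.7,-0.5],"angular":[0,0,0],"claw":1},{"slide":[2.7,-2.7,-0.5],"angular":[0,0,0],"claw":1},{"slide":[2.7,-2.7,-0.5],"angular":[0,0,0],"claw":1}]'; python3 lg.py
python3 -m creep '[{"slide":[2.7,-2.7,-0.5],"angular":[0,0,0],"claw":1},{"slide":[2.7,-2.7,-0.5],"angular":[0,0,0],"claw":1},{"slide":[2.7,-2.7,-0.5],"angular":[0,0,0],"claw":1},{"slide":[2.7,-2.7,-0.5],"angular":[0,0,0],"claw":1},{"slide":[0,0,0],"angular":[0,0.1,0],"claw":1},{"slide":[0,0,0],"angular":[0,0.1,0],"claw":1},{"slide":[0,0,0],"angular":[0,0.1,0],"claw":1}]'; python3 lg.py
python3 -m creep '[{"slide":[0,0,0],"angular":[0.1,0,0],"claw":1},{"slide":[0,0,0],"angular":[0.1,0,0],"claw":1},{"slide":[0,0,0],"angular":[0.1,0,0],"claw":1}]'; python3 lg.py
python3 -m creep '[{"slide":[0,0,0],"angular":[-0.1,0,0],"claw":1},{"slide":[0,0,0],"angular":[-0.1,0,0],"claw":1},{"slide":[0,0,0],"angular":[-0.1,0,0],"claw":1},{"slide":[0,0,0],"angular":[0,0.1,0],"claw":1},{"slide":[0,0,0],"angular":[0,0.1,0],"claw":1}]'; python3 lg.py
```

```text
t: 0.6
tcp_pos: [0.2686, -0.4087, 0.2611]
tool_rot: [0.993, 0.12, -0.0, -0.001]
force: [1.2, -0.5, 0.2]
finger_gap: 1.002
gripper_force: 0.0
0.6 q [-1.218  0.306  1.728  0.     1.109  0.111] p [ 0.2686 -0.4087  0.2611] gap 1.002 F [ 1.2 -0.5  0.2] g 0.0
t: 1.18
tcp_pos: [0.3492, -0.278, 0.282]
tool_rot: [0.981, 0.123, 0.151, -0.017]
force: [0.1, 0.5, -0.4]
finger_gap: 0.999
gripper_force: 0.0
1.18 q [-1.132  0.162  1.914  0.35   1.031  0.013] p [ 0.3492 -0.278   0.282 ] gap 0.999 F [ 0.1  0.5 -0.4] g 0.0
t: 1.43
tcp_pos: [0.3466, -0.2796, 0.2818]
tool_rot: [0.968, 0.14, 0.129, -0.166]
force: [0.5, -0.6, 0.4]
finger_gap: 1.002
gripper_force: 0.0
1.43 q [-1.165e+00  3.010e-01  1.755e+00  3.410e-01  1.365e+00  1.000e-03] p [ 0.3466 -0.2796  0.2818] gap 1.002 F [ 0.5 -0.6  0.4] g 0.0
t: 1.85
tcp_pos: [0.3483, -0.2779, 0.282]
tool_rot: [0.961, 0.119, 0.248, -0.029]
force: [-0.2, -0.2, -0.8]
finger_gap: 0.998
gripper_force: 0.0
1.85 q [-1.281  0.165  1.995  0.594  1.04  -0.279] p [ 0.3483 -0.2779  0.282 ] gap 0.998 F [-0.2 -0.2 -0.8] g 0.0
```

```bash
cat > kin.py <<'E'
import numpy as np,pickle
from scipy.spatial.transform import Rotation as R
from scipy.optimize import least_squares
def fr(q):  # cumulative rotations
    E=lambda s,a:R.from_euler(s,a).as_matrix()
    r1=E('z',q[0]);r2=r1@E('y',q[1]);r3=r2@E('y',q[2]);r4=r3@E('z',q[3]);r5=r4@E('y',q[4]);r6=r5@E('z',q[5]);return r1,r2,r3,r4,r5,r6
LO=np.array([-3.08,-.75,.22,-1.43,0,-2.85]);HI=np.array([3.08,2.2,2.44,4.57,2.65,2.85])
def A(q):
    r=fr(q);z=np.array([[0],[0],[1.]])
    # params: H, r1 x,y ; r2 z ; r3 x,z ; r5 z (tool)
    return np.hstack([z,r[0][:,:2],r[1][:,2:],r[2][:,[0,2]],r[4][:,2:]])
L=pickle.load(open('log.pkl','rb'))
M=np.vstack([A(s['q']) for s in L]);b=np.hstack([s['tcp_pos'] for s in L])
par=np.linalg.lstsq(M,b,rcond=1e-6)[0]
C=[R.from_matrix(fr(s['q'])[5].T@R.from_quat(s['tool_rot']).as_matrix()).as_rotvec() for s in L]
RC=R.from_rotvec(np.mean(C,0)).as_matrix()
fk=lambda q:(A(q)@par,fr(q)[5]@RC)
def ik(p,Rm,q0):
    f=lambda q:np.r_[(fk(q)[0]-p)*5,R.from_matrix(fk(q)[1].T@Rm).as_rotvec()]
    s=least_squares(f,np.clip(q0,LO+.01,HI-.01),bounds=(LO,HI));return s.x,np.abs(s.fun).max()
if __name__=='__main__':
    np.set_printoptions(precision=4,suppress=True)
    print(par,np.abs(M@par-b).max(),np.linalg.svd(M)[1]);print(np.array(C))
E
python3 kin.py
```

```text
[ 0.2742 -0.      0.111   0.588   0.1141  0.3917  0.2967] 4.996003610813204e-16 [4.403  3.1855 2.2736 0.4363 0.3096 0.0979 0.0354]
[[-0.      0.      1.5708]
 [-0.      0.      1.5708]
 [-0.      0.      1.5708]
 [-0.      0.      1.5708]
 [-0.      0.      1.5708]]
```

```bash
cat >> kin.py <<'E'
def tool(yaw,a):  # z pitched a below horizontal heading yaw, x upward-ish
    z=np.array([np.cos(yaw)*np.cos(a),np.sin(yaw)*np.cos(a),-np.sin(a)]);y=np.array([np.sin(yaw),-np.cos(yaw),0]);return np.c_[np.cross(y,z),y,z]
E
cat > s.py <<'E'
from kin import *
np.set_printoptions(precision=2,suppress=True)
q0=L[-1]['q'];cap=np.array([.625,.111,.066]);tr=np.array([.4556,-.2463,.048])
for a in(.5,.65,.8):
  for yaw in np.arange(-.6,1.5,.2):
    Rm=tool(yaw,a);z=Rm[:,2];h=np.array([z[0],z[1],0])/np.cos(a)
    o=[]
    q=q0
    for p in(cap-.14*h+[0,0,.05],cap-.1*h,cap):
        q,e=ik(p+.0187*z,Rm,q);o.append(e)
    qc=q
    best=None
    for y2 in np.arange(-1.6,1.7,.2):
        R2=tool(y2,a);q2=qc;es=[]
        for dz in(.1,0):
            q2,e2=ik(tr+[0,0,dz]+.0187*R2[:,2],R2,q2);es.append(e2)
        if max(es)<1e-3 and(best is None or abs(q2-qc).max()<best[1]):best=(y2,abs(q2-qc).max(),q2)
    if max(o)<1e-3: print(a,round(yaw,1),qc,best)
E
python3 s.py
```

```text
0.5 -0.6 [ 0.3   0.97  1.9   4.19  0.92 -1.84] (np.float64(-1.4000000000000001), np.float64(0.5885494909633076), array([-0.29,  1.03,  2.09,  4.27,  1.06, -1.59]))
0.5 -0.4 [ 0.23  0.98  2.01  3.83  0.94 -1.69] (np.float64(-1.4000000000000001), np.float64(0.5116800708547805), array([-0.29,  1.03,  2.09,  4.27,  1.06, -1.59]))
0.5 -0.2 [ 0.12  0.99  2.09  3.48  1.01 -1.59] (np.float64(-1.2000000000000002), np.float64(0.4809321477379571), array([-0.36,  1.08,  2.2 ,  3.93,  1.17, -1.46]))
0.5 0.6 [-0.33  0.98  2.07  2.17  1.02 -1.49] (np.float64(-0.2000000000000004), np.float64(0.8009103799821554), array([-1.13,  1.22,  2.4 ,  2.34,  1.38, -1.95]))
0.5 0.8 [-0.38  0.97  1.98  1.85  1.01 -1.37] (np.float64(-0.2000000000000004), np.float64(0.7448098141488293), array([-1.13,  1.22,  2.4 ,  2.34,  1.38, -1.95]))
0.5 1.0 [-0.41  0.97  1.88  1.56  1.05 -1.23] (np.float64(0.9999999999999996), np.float64(0.7380583684674629), array([-1.15,  1.01,  1.73,  0.86,  1.31, -1.23]))
0.5 1.2 [-0.42  0.98  1.76  1.32  1.13 -1.12] (np.float64(1.1999999999999993), np.float64(0.680494606432539), array([-1.
[... 2279 characters left out ...]
array([-0.9 ,  0.95,  2.34,  2.7 ,  0.9 , -1.66]))
0.8 0.8 [-0.29  0.83  1.92  1.61  0.66 -0.99] (np.float64(-4.440892098500626e-16), np.float64(0.7834811359512395), array([-1.07,  0.91,  2.25,  2.09,  0.78, -1.59]))
0.8 1.0 [-0.31  0.84  1.84  1.33  0.77 -0.9 ] (np.float64(1.1999999999999993), np.float64(0.7171126191729502), array([-1.03,  0.9 ,  1.7 ,  0.64,  1.17, -1.11]))
0.8 1.2 [-0.32  0.86  1.74  1.11  0.89 -0.84] (np.float64(1.399999999999999), np.float64(0.6613156115808914), array([-0.99,  0.91,  1.61,  0.52,  1.27, -1.14]))
0.8 1.4 [-0.32  0.88  1.64  0.94  1.02 -0.83] (np.float64(1.5999999999999992), np.float64(0.615786506377012), array([-0.94,  0.93,  1.53,  0.42,  1.37, -1.2 ]))
```

```bash
cat > plan.py <<'E'
from kin import *
from station import manip
def plan(gp,yaw,a,off=.0187,verbose=1):
    s=manip.sense();R0=R.from_quat(s['tool_rot']).as_matrix();Rm=tool(yaw,a);p=np.array(gp)+off*Rm[:,2]
    rv=R.from_matrix(R0.T@Rm).as_rotvec();dp=p-s['tcp_pos']
    q=s['q'];es=[];qs=[q]
    for i in range(1,9):
        q,e=ik(s['tcp_pos'],R0@R.from_rotvec(rv*i/8).as_matrix(),q);es.append(e);qs.append(q)
    for i in range(1,9):
        q,e=ik(s['tcp_pos']+dp*i/8,Rm,q);es.append(e);qs.append(q)
    print('t',round(s['t'],2),'rot',rv.round(3),np.linalg.norm(rv).round(3),'slide cm',(Rm.T@dp*100).round(2),'len',(np.linalg.norm(dp)*100).round(1),'err',np.array(es).max().round(5),'maxdq',np.abs(np.diff(qs,axis=0)).max().round(2),'qend',q.round(2))
E
python3 - <<'E'
from plan import *
h=np.array([np.cos(.9),np.sin(.9),0])
plan(np.array([.625,.111,.13])-.12*h,.9,.65)
E
```

```text
t 1.85 rot [ 0.433  0.402 -0.496] 0.772 slide cm [ 9.48 -2.5  39.47] len 40.7 err 0.0 maxdq 0.12 qend [-0.62  0.75  2.04  1.36  0.95 -1.13]
```

```bash
python3 -m creep '[{"slide":[0,0,0],"angular":[0.062,0.0575,-0.071],"claw":1},{"slide":[0,0,0],"angular":[0.062,0.0575,-0.071],"claw":1},{"slide":[0,0,0],"angular":[0.062,0.0575,-0.071],"claw":1},{"slide":[0,0,0],"angular":[0.062,0.0575,-0.071],"claw":1},{"slide":[0,0,0],"angular":[0.062,0.0575,-0.071],"claw":1},{"slide":[0,0,0],"angular":[0.062,0.0575,-0.071],"claw":1},{"slide":[0,0,0],"angular":[0.062,0.0575,-0.071],"claw":1},{"slide":[0,0,0],"angular":[0,0,0],"claw":1}]' >/dev/null; python3 lg.py
python3 -m creep '[{"slide":[0.9,-0.2,3.6],"angular":[0,0,0],"claw":1},{"slide":[0.9,-0.2,3.6],"angular":[0,0,0],"claw":1},{"slide":[0.9,-0.2,3.6],"angular":[0,0,0],"claw":1},{"slide":[0.9,-0.2,3.6],"angular":[0,0,0],"claw":1},{"slide":[0.9,-0.2,3.6],"angular":[0,0,0],"claw":1},{"slide":[0.9,-0.2,3.6],"angular":[0,0,0],"claw":1},{"slide":[0.9,-0.2,3.6],"angular":[0,0,0],"claw":1},{"slide":[0.9,-0.2,3.6],"angular":[0,0,0],"claw":1},{"slide":[0.9,-0.2,3.6],"angular":[0,0,0],"claw":1},{"slide":[0,0,0],"angular":[0,0,0],"claw":1}]' >/dev/null; python3 lg.py
python3 - <<'E'
from h import *
from plan import plan
s=manip.sense();cv2.imwrite('pics/w1.png',viewer.snapshot('wrist'))
h=np.array([np.cos(.9),np.sin(.9),0])
plan(np.array([.625,.111,.13])-.12*h,.9,.65)
print(proj('wrist',[.625,.111,.088],s),proj('wrist',[.6315,.1081,.088],s),proj('wrist',[.6286,.1135,.224],s))
E
```

```text
2.52 q [-1.385  0.475  1.79   0.644  1.585 -0.944] p [ 0.3473 -0.2824  0.2794] gap 1.003 F [-0. -1.  0.] g 0.0
3.35 q [-0.763  0.676  2.059  1.191  1.019 -1.076] p [ 0.5231 -0.022   0.1483] gap 1.001 F [-0.8  0.5 -0.2] g 0.0
t 3.4 rot [-0.007  0.002 -0.007] 0.01 slide cm [ 1.49 -0.42  6.94] len 7.1 err 0.0 maxdq 0.02 qend [-0.62  0.75  2.04  1.36  0.95 -1.13]
[319.94032484 143.58615103] [329.5701383  141.81758761] [318.06945629 -69.71235743]
```

View pics/w1.png

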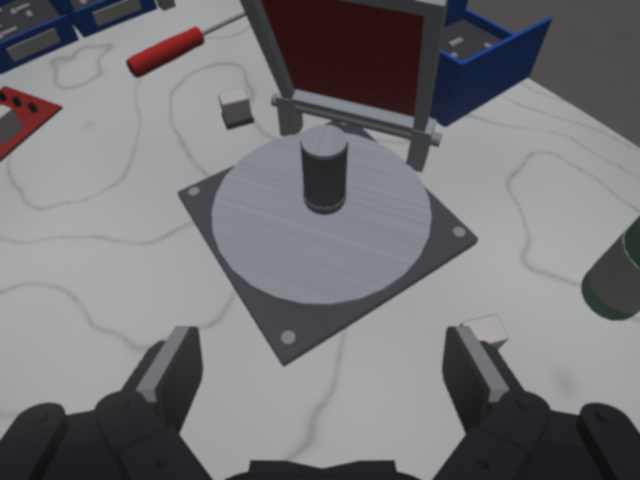

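The wrist view shows the capacitor top centred at about (324,140), the plate's near corner at (285,364), left (179,193) and right (477,240). The path between the open fingers is clear, with the relay at (484,330).

Run:
```python
from h import *
from plan import plan
s=manip.sense();print(plane('wrist',(324,140),.088,s),plane('wrist',(324.5,200),.022,s))
print([plane('wrist',p,.01,s) for p in((285,364),(179,193),(477,240))], (plane('wrist',(179,193),.01,s)+plane('wrist',(477,240),.01,s))/2)
print([plane('scene',p,.02) for p in((149,299),(184,327),(132,368),(96,332))])
h=np.array([np.cos(.9),np.sin(.9),0]);c=np.array([.628,.110,.068])
plan(c-.085*h+[0,0,.0],.9,.65);plan(c,.9,.65)
```

```text
[0.63009981 0.10991098 0.088     ] [0.629302   0.10894038 0.022     ]
[array([0.52246643, 0.01887149, 0.01      ]), array([0.53831214, 0.20631156, 0.01      ]), array([0.70772012, 0.0041422 , 0.01      ])] [0.62301613 0.10522688 0.01      ]
[array([ 0.41436189, -0.20042497,  0.02      ]), array([ 0.51656064, -0.19266104,  0.02      ]), array([ 0.52609001, -0.29948833,  0.02      ]), array([ 0.41441652, -0.30489959,  0.02      ])]
t 3.4 rot [-0.007  0.002 -0.007] 0.01 slide cm [-1.26 -0.13 13.56] len 13.6 err 0.0 maxdq 0.04 qend [-0.53  0.89  2.    1.52  0.91 -1.26]
t 3.4 rot [-0.007  0.002 -0.007] 0.01 slide cm [ 3.88 -0.13 20.33] len 20.7 err 0.0 maxdq 0.06 qend [-0.35  0.89  1.91  1.61  0.86 -1.13]
```

```bash
python3 -m creep '[{"slide":[-0.3,0,3.4],"angular":[0,0,0],"claw":1},{"slide":[-0.3,0,3.4],"angular":[0,0,0],"claw":1},{"slide":[-0.3,0,3.4],"angular":[0,0,0],"claw":1},{"slide":[-0.3,0,3.4],"angular":[0,0,0],"claw":1},{"slide":[0,0,0],"angular":[0,0,0],"claw":1}]' >/dev/null; python3 lg.py
python3 -m creep '[{"slide":[1.3,0,1.7],"angular":[0,0,0],"claw":1},{"slide":[1.3,0,1.7],"angular":[0,0,0],"claw":1},{"slide":[1.3,0,1.7],"angular":[0,0,0],"claw":1},{"slide":[1.3,0,1.8],"angular":[0,0,0],"claw":1},{"slide":[0,0,0],"angular":[0,0,0],"claw":1},{"slide":[0,0,0],"angular":[0,0,0],"claw":1}]' >/dev/null; python3 lg.py
python3 - <<'E'
from plan import *
plan([.629,.110,.068],.9,.65)
from h import *
cv2.imwrite('pics/w2.png',viewer.snapshot('wrist'))
E
```

```text
3.82 q [-0.536  0.893  1.992  1.501  0.91  -1.235] p [0.5866 0.0527 0.0547] gap 0.998 F [0.3 0.  0. ] g 0.0
4.32 q [-0.36   0.888  1.897  1.593  0.859 -1.113] p [0.6407 0.1174 0.0582] gap 1.001 F [-0.7 -0.2  0.3] g 0.0
t 4.32 rot [ 0.     0.001 -0.005] 0.005 slide cm [-0.01 -0.45  0.24] len 0.5 err 0.0 maxdq 0.0 qend [-0.35  0.89  1.9   1.61  0.86 -1.13]
```

View pics/w2.png

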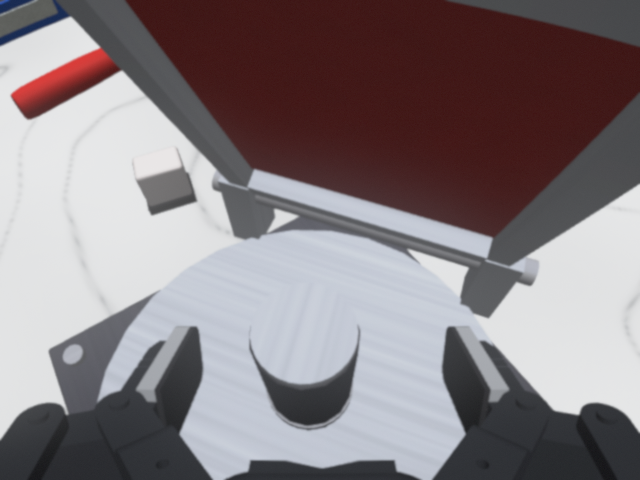

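The capacitor top is at (304,333), about 18 px (roughly 5 mm) left of the mid-line between the pads. I'll correct for that and close.

```bash
python3 -m creep '[{"slide":[0,-0.5,0.3],"angular":[0,0,0],"claw":1},{"slide":[0,0,0],"angular":[0,0,0],"claw":-1},{"slide":[0,0,0],"angular":[0,0,0],"claw":-1},{"slide":[0,0,0],"angular":[0,0,0],"claw":-1},{"slide":[0,0,0],"angular":[0,0,0],"claw":-1},{"slide":[0,0,0],"angular":[0,0,0],"claw":-1},{"slide":[0,0,0],"angular":[0,0,0],"claw":-1},{"slide":[0,0,0],"angular":[0,0,0],"claw":-1},{"slide":[0,0,0],"angular":[0,0,0],"claw":-1},{"slide":[0,0,0],"angular":[0,0,0],"claw":-1}]' 40 >/dev/null; python3 lg.py
python3 - <<'E'
from h import *
print(R.from_quat(manip.sense()['tool_rot']).as_matrix().T@[0,0,1])
cv2.imwrite('pics/w3.png',viewer.snapshot('wrist'))
E
```

```text
5.2 q [-0.351  0.894  1.904  1.611  0.857 -1.128] p [0.6382 0.1229 0.0552] gap 0.398 F [ 0.4 -1.8  1. ] g 39.6
[ 0.79529111 -0.00521555 -0.60620528]
```

View pics/w3.png

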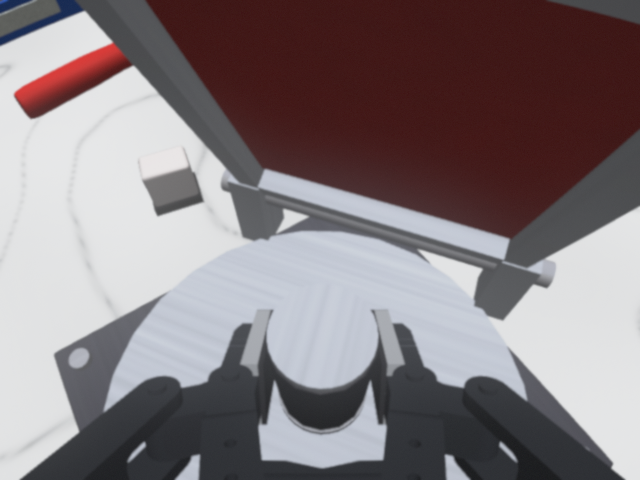

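The capacitor is held upright between the pads, with an opening of 34 mm, which fits 35 mm. Next I'll lift 2 cm and back out.

```bash
python3 -m creep '[{"slide":[0.8,0,-0.6],"angular":[0,0,0],"claw":-1},{"slide":[0.8,0,-0.6],"angular":[0,0,0],"claw":-1},{"slide":[-1.2,0,-1.6],"angular":[0,0,0],"claw":-1},{"slide":[-1.5,0,-2],"angular":[0,0,0],"claw":-1},{"slide":[-1.5,0,-2],"angular":[0,0,0],"claw":-1},{"slide":[-1.5,0,-2],"angular":[0,0,0],"claw":-1},{"slide":[-1.5,0,-2],"angular":[0,0,0],"claw":-1},{"slide":[-1.5,0,-2],"angular":[0,0,0],"claw":-1},{"slide":[0,0,0],"angular":[0,0,0],"claw":-1}]' >/dev/null; python3 lg.py
python3 - <<'E'
from plan import *
# grip height above cap base when held: tcp z .0552 with base .022
plan([.458,-.247,.004+.0552-.022+.0187*np.sin(.65)+.06],.9,.65)
plan([.458,-.247,.004+.0552-.022+.0187*np.sin(.65)],.9,.65)
E
```

```text
6.0 q [-0.675  0.847  2.054  1.39   0.939 -1.263] p [0.5468 0.0063 0.0755] gap 0.4 F [ 0.1 -0.4 -0.8] g 40.0
t 6.0 rot [ 0.003  0.004 -0.01 ] 0.011 slide cm [-12.72   8.79 -20.32] len 25.5 err 0.0 maxdq 0.08 qend [-1.13  0.82  1.82  0.87  1.2  -1.09]
t 6.0 rot [ 0.003  0.004 -0.01 ] 0.011 slide cm [-17.5    8.79 -16.69] len 25.7 err 0.0 maxdq 0.07 qend [-1.13  0.94  1.82  0.91  1.13 -1.19]
```

```bash
python3 -m creep '[{"slide":[-1.6,1.1,-2.5],"angular":[0,0,0],"claw":-1},{"slide":[-1.6,1.1,-2.5],"angular":[0,0,0],"claw":-1},{"slide":[-1.6,1.1,-2.5],"angular":[0,0,0],"claw":-1},{"slide":[-1.6,1.1,-2.6],"angular":[0,0,0],"claw":-1},{"slide":[-1.6,1.1,-2.6],"angular":[0,0,0],"claw":-1},{"slide":[-1.6,1.1,-2.6],"angular":[0,0,0],"claw":-1},{"slide":[-1.6,1.1,-2.5],"angular":[0,0,0],"claw":-1},{"slide":[-1.5,1.1,-2.5],"angular":[0,0,0],"claw":-1},{"slide":[0,0,0],"angular":[0,0,0],"claw":-1}]' >/dev/null; python3 lg.py
python3 - <<'E'
from plan import *
plan([.458,-.247,.004+.0552-.022+.0187*np.sin(.65)],.9,.65)
from h import *
s=manip.sense();im=viewer.snapshot('top');b=viewer.snapshot('scene');w=viewer.snapshot('wrist')
o=np.hstack([cv2.resize(im[220:360,390:550],(400,350)),cv2.resize(w,(400,300))[:,:].copy() if 0 else cv2.resize(w,(400,350))])
cv2.imwrite('pics/c4.png',o)
E
```

```text
6.75 q [-1.132  0.817  1.821  0.874  1.193 -1.087] p [ 0.4685 -0.2393  0.0973] gap 0.399 F [ 0.3 -0.9 -0.8] g 40.3
t 6.75 rot [ 0.009  0.007 -0.004] 0.012 slide cm [-4.64 -0.35  3.82] len 6.0 err 0.0 maxdq 0.01 qend [-1.13  0.94  1.82  0.91  1.13 -1.19]
```

View pics/c4.png

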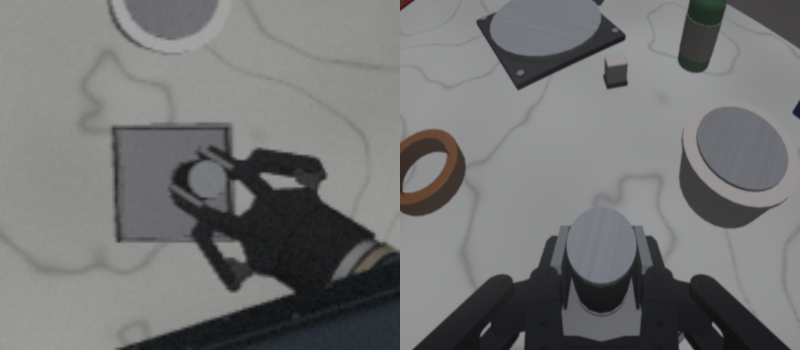

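The top crop shows the capacitor top at about (208,180) in the crop, or (473,292) in the full frame. I'll check that ray at its height against the tray.

Run:
```python
from h import *
s=manip.sense();z=s['tcp_pos'][2]-.0552+.088
print('captop z',z,plane('top',(473,292),z),'tray top',plane('top',(459.5,293.5),.02),plane('scene',(140,331.5),.02))
g=s['tcp_pos']-.0187*R.from_quat(s['tool_rot']).as_matrix()[:,2];print('grasp',g)
```

```text
captop z 0.13061028192087615 [ 0.45651763 -0.25001494  0.13061028] tray top [ 0.45541739 -0.24686037  0.02      ] [ 0.46915732 -0.25137161  0.02      ]
grasp [ 0.45853316 -0.24245875  0.10913752]
```

```bash
python3 -m creep '[{"slide":[-1.5,-0.1,1.2],"angular":[0,0,0],"claw":-1},{"slide":[-1.5,-0.1,1.2],"angular":[0,0,0],"claw":-1},{"slide":[-1,-0.1,0.8],"angular":[0,0,0],"claw":-1},{"slide":[-0.5,0,0.4],"angular":[0,0,0],"claw":-1},{"slide":[-0.1,0,0.1],"angular":[0,0,0],"claw":-1},{"slide":[0,0,0],"angular":[0,0,0],"claw":-1}]' >/dev/null; python3 lg.py
python3 -m creep '[{"slide":[-0.1,0,0.1],"angular":[0,0,0],"claw":-1},{"slide":[0,0,0],"angular":[0,0,0],"claw":-1}]' >/dev/null; python3 lg.py
```

```text
7.4 q [-1.125  0.932  1.833  0.915  1.122 -1.187] p [ 0.4663 -0.2267  0.0388] gap 0.4 F [ 0.5  0.6 -0.4] g 40.3
7.57 q [-1.125  0.934  1.832  0.916  1.121 -1.189] p [ 0.4665 -0.2279  0.0379] gap 0.397 F [ 0.1  0.3 -0.9] g 40.3
```

```bash
python3 -m creep '[{"slide":[-0.08,0,0.06],"angular":[0,0,0],"claw":-1},{"slide":[0,0,0],"angular":[0,0,0],"claw":-1}]' >/dev/null; python3 lg.py
python3 -m creep '[{"slide":[0,0,0],"angular":[0,0,0],"claw":-0.1},{"slide":[0,0,0],"angular":[0,0,0],"claw":0.1},{"slide":[0,0,0],"angular":[0,0,0],"claw":1},{"slide":[0,0,0],"angular":[0,0,0],"claw":1},{"slide":[0,0,0],"angular":[0,0,0],"claw":1},{"slide":[0,0,0],"angular":[0,0,0],"claw":1},{"slide":[0,0,0],"angular":[0,0,0],"claw":1},{"slide":[0,0,0],"angular":[0,0,0],"claw":1}]' >/dev/null; python3 lg.py
python3 -m creep '[{"slide":[0,0,-1.5],"angular":[0,0,0],"claw":1},{"slide":[0,0,-3],"angular":[0,0,0],"claw":1},{"slide":[0,0,-3],"angular":[0,0,0],"claw":1},{"slide":[1,0,-3],"angular":[0,0,0],"claw":1},{"slide":[1,0,-3],"angular":[0,0,0],"claw":1},{"slide":[0,0,0],"angular":[0,0,0],"claw":1}]' >/dev/null; python3 lg.py
python3 - <<'E'
from h import *
cv2.imwrite('pics/w5.png',np.hstack([cv2.resize(viewer.snapshot('wrist'),(400,300)),cv2.resize(viewer.snapshot('top')[220:340,390:550],(400,300))]))
E
```

```text
7.73 q [-1.126  0.935  1.831  0.917  1.12  -1.191] p [ 0.4665 -0.2282  0.0372] gap 0.395 F [-0.2 -0.4  1.5] g 40.5
8.4 q [-1.126  0.937  1.831  0.916  1.119 -1.191] p [ 0.4663 -0.2281  0.0364] gap 1.001 F [-0.8  0.4 -0.5] g 0.0
8.9 q [-1.286  0.757  1.751  0.732  1.345 -1.052] p [ 0.407  -0.3077  0.1373] gap 1.005 F [ 0.8 -0.4  0.4] g 0.0
```

View pics/w5.png

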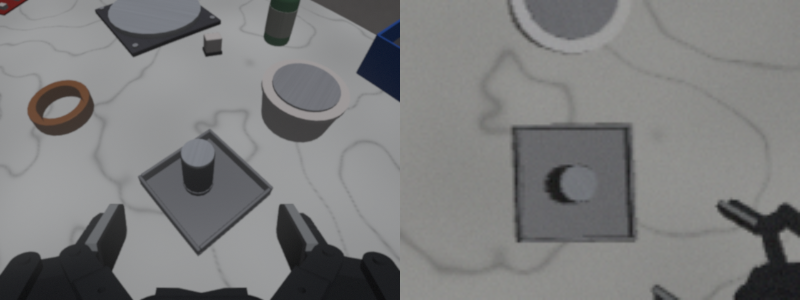

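The capacitor stands upright near the middle of the tray: left view (198,160), right view (577,183), with the tray spanning 513–635 by 124–241. Next I'll plan the knob.

```bash
cat > arc.py <<'E'
from plan import *
C=np.array([.6235,.108]);Y0=-.082
def knob(t,sw):
    d=np.array([np.cos(Y0+sw),np.sin(Y0+sw)]);xy=C+d*(.08-.19*np.cos(t));return np.r_[xy,.05+.19*np.sin(t)]
E
python3 - <<'E'
from arc import *
np.set_printoptions(precision=2,suppress=True)
print('model knob',knob(1.158,.607).round(4))
for a in(1.57,1.3):
    plan(np.array([.626,.111,.223])+[0,0,.07],.525,a)
    s=manip.sense();q=s['q']
    # staged
    for p,Rm in((s['tcp_pos']+[0,0,.15],tool(.9,.65)),(s['tcp_pos']+[0,0,.15],tool(.525,a))): q,e=ik(p,Rm,q)
    for t,sw in((1.158,.607),(1.0,.607),(.8,.607),(.6,.607),(.349,.607),(.349,.4),(.349,.2),(.349,0)):
        Rm=tool(Y0+sw,a);q,e=ik(knob(t,sw)+.0187*Rm[:,2],Rm,q);print(q,round(e,5))
E
```

```text
model knob [0.63 0.11 0.22]
t 9.0 rot [-0.17 -0.91  0.34] 0.984 slide cm [ 39.74 -24.92 -13.92] len 48.9 err 0.0 maxdq 0.22 qend [-0.    0.5   1.36  0.    1.29  1.05]
[-0.    0.57  1.43  0.    1.14  1.04] 0.0
[-0.02  0.56  1.51  0.    1.08  1.02] 0.0
[-0.05  0.55  1.6   0.    0.99  0.99] 0.0
[-0.08  0.57  1.68  0.    0.89  0.97] 0.0
[-0.1   0.62  1.76  0.    0.77  0.95] 0.0
[-0.06  0.61  1.77  0.    0.76  1.19] 0.0
[-0.03  0.61  1.78  0.    0.76  1.42] 0.0
[ 0.01  0.61  1.77 -0.    0.76  1.66] 0.0
t 9.0 rot [-0.21 -0.64  0.31] 0.742 slide cm [ 42.52 -24.92  -2.75] len 49.4 err 0.0 maxdq 0.16 qend [-0.07  0.41  1.54  0.18  0.97  0.89]
[-0.07  0.49  1.62  0.21  0.81  0.85] 0.0
[-0.1   0.48  1.69  0.23  0.76  0.8 ] 0.0
[-0.13  0.49  1.78  0.26  0.67  0.72] 0.0
[-0.16  0.52  1.85  0.31  0.58  0.64] 0.0
[-0.19  0.58  1.93  0.41  0.46  0.5 ] 0.0
[-0.13  0.57  1.96  0.31  0.38  0.85] 0.0
[-0.05  0.57  1.97  0.13  0.34  1.28] 0.0
[ 0.02  0.57  1.95 -0.08  0.35  1.75] 0.0
```

```bash
python3 -m creep '[{"slide":[3.1,0,-2.4],"angular":[0,0,0],"claw":1},{"slide":[3.1,0,-2.4],"angular":[0,0,0],"claw":1},{"slide":[3.1,0,-2.4],"angular":[0,0,0],"claw":1},{"slide":[3.1,0,-2.4],"angular":[0,0,0],"claw":1},{"slide":[0,0,0],"angular":[0,0,0],"claw":1}]' >/dev/null; python3 lg.py
python3 -m creep '[{"slide":[0,0,0],"angular":[-0.019,-0.102,0.038],"claw":1},{"slide":[0,0,0],"angular":[-0.019,-0.102,0.038],"claw":1},{"slide":[0,0,0],"angular":[-0.019,-0.102,0.038],"claw":1},{"slide":[0,0,0],"angular":[-0.019,-0.102,0.038],"claw":1},{"slide":[0,0,0],"angular":[-0.019,-0.102,0.038],"claw":1},{"slide":[0,0,0],"angular":[-0.019,-0.102,0.038],"claw":1},{"slide":[0,0,0],"angular":[-0.019,-0.102,0.038],"claw":1},{"slide":[0,0,0],"angular":[-0.019,-0.102,0.038],"claw":1},{"slide":[0,0,0],"angular":[-0.019,-0.102,0.038],"claw":1},{"slide":[0,0,0],"angular":[0,0,0],"claw":1}]' >/dev/null; python3 lg.py
python3 -c "
from plan import *
plan([.626,.111,.31],.525,1.5708)"
```

```text
9.42 q [-1.281  0.501  1.664  0.711  1.605 -0.825] p [ 0.4088 -0.3048  0.2957] gap 0.999 F [ 0.3 -0.2 -0.3] g 0.0
10.25 q [-0.848  0.302  1.643 -0.012  1.204  0.194] p [ 0.4088 -0.3006  0.2895] gap 0.999 F [ 0.   0.5 -0.2] g 0.0
t 10.25 rot [-0.005  0.013  0.009] 0.016 slide cm [ 39.42 -24.73  -0.18] len 46.5 err 0.0 maxdq 0.12 qend [ 0.    0.48  1.33 -0.    1.32  1.05]
```

```bash
python3 -m creep '[{"slide":[3.3,-2.1,0],"angular":[0,0,0],"claw":1},{"slide":[3.3,-2.1,0],"angular":[0,0,0],"claw":1},{"slide":[3.3,-2.1,0],"angular":[0,0,0],"claw":1},{"slide":[3.3,-2.1,0],"angular":[0,0,0],"claw":1},{"slide":[3.3,-2.1,0],"angular":[0,0,0],"claw":1},{"slide":[3.3,-2.1,0],"angular":[0,0,0],"claw":1},{"slide":[3.3,-2.1,0],"angular":[0,0,0],"claw":1},{"slide":[3.3,-2,0],"angular":[0,0,0],"claw":1},{"slide":[3.3,-2,0],"angular":[0,0,0],"claw":1},{"slide":[3.3,-2,0],"angular":[0,0,0],"claw":1}]' >/dev/null
python3 -m creep '[{"slide":[3.2,-2,0],"angular":[0,0,0],"claw":1},{"slide":[3.2,-2,0],"angular":[0,0,0.009],"claw":1},{"slide":[0,0,0],"angular":[0,0.013,0],"claw":1},{"slide":[0,0,0],"angular":[0,0,0],"claw":1}]' >/dev/null; python3 lg.py
python3 - <<'E'
from h import *
from plan import plan
plan([.627,.111,.224],.525,1.5708)
s=manip.sense();w=viewer.snapshot('wrist');cv2.imwrite('pics/w6.png',w)
g=cv2.cvtColor(w,cv2.COLOR_BGR2GRAY);e=proj('wrist',[.627,.111,.224],s);print('expect',e)
m=(g<45).astype(np.uint8);n,l,st,ce=cv2.connectedComponentsWithStats(m)
for i in range(1,n):
    if st[i,4]>300:print(st[i],ce[i].round(1))
E
```

```text
11.42 q [-0.004  0.486  1.35   0.004  1.309  1.041] p [0.6221 0.1094 0.2845] gap 1.0 F [-0.1  0.8 -0.7] g 0.0
t 11.42 rot [-0.005  0.001 -0.001] 0.006 slide cm [0.5  0.11 7.92] len 7.9 err 0.0 maxdq 0.02 qend [ 0.    0.57  1.43 -0.    1.14  1.05]
expect [325.58034964 260.77320529]
[ 29   0  25  71 501] [40.9 35.7]
[304 234  43  33 606] [326.8 245.1]
[  434   336   206   144 16524] [530.6 432.2]
[    0   355   211   125 15623] [107.9 436.4]
[ 228  461  190   19 2555] [322.  471.7]
```

```bash
python3 -m creep '[{"slide":[0.5,0.1,0],"angular":[0,0,0],"claw":1},{"slide":[0,0,2.5],"angular":[0,0,0],"claw":1},{"slide":[0,0,2.5],"angular":[0,0,0],"claw":1},{"slide":[0,0,1.6],"angular":[0,0,0],"claw":1},{"slide":[0,0,1],"angular":[0,0,0],"claw":1},{"slide":[0,0,0],"angular":[0,0,0],"claw":1}]' >/dev/null; python3 lg.py
python3 -m creep '[{"slide":[0,0,0],"angular":[0,0,0],"claw":-1},{"slide":[0,0,0],"angular":[0,0,0],"claw":-1},{"slide":[0,0,0],"angular":[0,0,0],"claw":-1},{"slide":[0,0,0],"angular":[0,0,0],"claw":-1},{"slide":[0,0,0],"angular":[0,0,0],"claw":-1},{"slide":[0,0,0],"angular":[0,0,0],"claw":-1},{"slide":[0,0,0],"angular":[0,0,0],"claw":-1},{"slide":[0,0,0],"angular":[0,0,0],"claw":-1},{"slide":[0,0,0],"angular":[0,0,0],"claw":-1}]' 40 >/dev/null; python3 lg.py
```

```text
11.97 q [-0.006  0.568  1.425  0.003  1.154  1.046] p [0.6262 0.108  0.2086] gap 0.998 F [-0.7  0.7  0. ] g 0.0
12.72 q [-0.002  0.564  1.421  0.006  1.157  1.047] p [0.6271 0.1111 0.2126] gap 0.249 F [-3.3  2.8  5.5] g 38.9
```

```bash
python3 -m creep '[{"slide":[0,0,0],"angular":[0,0,0],"claw":0},{"slide":[0,0,0],"angular":[0,0,0],"claw":0},{"slide":[0,0,0.5],"angular":[0,0,0],"claw":0},{"slide":[0,0,0],"angular":[0,0,0],"claw":-1},{"slide":[0,0,0],"angular":[0,0,0],"claw":-1},{"slide":[0,0,0],"angular":[0,0,0],"claw":-1},{"slide":[0,0,0],"angular":[0,0,0],"claw":-1},{"slide":[0,0,0],"angular":[0,0,0],"claw":-1},{"slide":[0,0,0],"angular":[0,0,0],"claw":-1},{"slide":[0,0,0],"angular":[0,0,0],"claw":-1}]' 40 >/dev/null; python3 lg.py; python3 -c "
from station import manip;print(manip.sense()['ft_torque'].round(2))"
```

```text
13.55 q [-0.003  0.571  1.428  0.006  1.145  1.047] p [0.6265 0.1108 0.2056] gap 0.252 F [-2.   4.4 -0. ] g 39.0
[ 0.76  0.43 -0.  ]
```

Run:
```python
import numpy as np
t=np.array([1.162,1.10,1.04,.98,.92,.86,.80,.74,.68,.62,.56,.50,.44,.39,.349])
print(np.c_[t[1:],-19*np.diff(np.cos(t)),-19*np.diff(np.sin(t))].round(2))
```

```text
[[ 1.1  -1.07  0.5 ]
 [ 1.04 -1.    0.55]
 [ 0.98 -0.97  0.61]
 [ 0.92 -0.93  0.66]
 [ 0.86 -0.89  0.72]
 [ 0.8  -0.84  0.77]
 [ 0.74 -0.79  0.82]
 [ 0.68 -0.74  0.86]
 [ 0.62 -0.69  0.91]
 [ 0.56 -0.63  0.95]
 [ 0.5  -0.58  0.98]
 [ 0.44 -0.52  1.02]
 [ 0.39 -0.38  0.87]
 [ 0.35 -0.28  0.73]]
```

```bash
python3 -m creep '[{"slide":[-1.07,0,0.5],"angular":[0,0,0],"claw":-1},{"slide":[-1,0,0.55],"angular":[0,0,0],"claw":-1},{"slide":[-0.97,0,0.61],"angular":[0,0,0],"claw":-1},{"slide":[-0.93,0,0.66],"angular":[0,0,0],"claw":-1},{"slide":[0,0,0],"angular":[0,0,0],"claw":-1}]' >/dev/null; python3 lg.py
python3 - <<'E'
from arc import *
s=manip.sense();k=s['tcp_pos']+.0187*np.array([0,0,1]);v=k[:2]-np.array([.6225,.1085]);t=np.arcsin((k[2]-.05)/.19)
print('t z',t,'radial',.08-.19*np.cos(t),np.linalg.norm(v),'sw',np.arctan2(-v[1],-v[0])-Y0,'model',knob(t,.607))
E
```

```text
13.97 q [-0.037  0.551  1.549  0.004  1.044  1.012] p [0.5914 0.0901 0.1823] gap 0.253 F [-2.9  3.1 -1. ] g 39.8
t z 0.9183542895815268 radial -0.0353544464520852 0.0361211990633544 sw 0.6159441610819586 model [0.59290695 0.09027989 0.20097467]
```

Tracking well, so I'll continue.

```bash
cat > chk.py <<'E'
from arc import *
s=manip.sense();k=s['tcp_pos']+.0187*np.array([0,0,1]);v=k[:2]-np.array([.6225,.1085]);t=np.arcsin((k[2]-.05)/.19)
print('tilt',t.round(3),'radial model',(.19*np.cos(t)-.08).round(4),'meas',np.linalg.norm(v).round(4),'sw',(np.arctan2(-v[1],-v[0])-Y0).round(3))
E
python3 -m creep '[{"slide":[-0.89,0,0.72],"angular":[0,0,0],"claw":-1},{"slide":[-0.84,0,0.77],"angular":[0,0,0],"claw":-1},{"slide":[-0.79,0,0.82],"angular":[0,0,0],"claw":-1},{"slide":[-0.74,0,0.86],"angular":[0,0,0],"claw":-1},{"slide":[-0.69,0,0.91],"angular":[0,0,0],"claw":-1},{"slide":[0,0,0],"angular":[0,0,0],"claw":-1}]' >/dev/null; python3 lg.py;python3 chk.py
python3 -m creep '[{"slide":[-0.63,0,0.95],"angular":[0,0,0],"claw":-1},{"slide":[-0.58,0,0.98],"angular":[0,0,0],"claw":-1},{"slide":[-0.52,0,1.02],"angular":[0,0,0],"claw":-1},{"slide":[-0.38,0,0.87],"angular":[0,0,0],"claw":-1},{"slide":[-0.28,0,0.73],"angular":[0,0,0],"claw":-1},{"slide":[0,0,0],"angular":[0,0,0],"claw":-1}]' >/dev/null; python3 lg.py;python3 chk.py
```

```text
14.47 q [-0.075  0.566  1.674  0.003  0.903  0.975] p [0.558  0.0699 0.141 ] gap 0.251 F [-1.6  0.2 -4.6] g 41.2
tilt 0.616 radial model 0.0751 meas 0.0752 sw 0.621
14.97 q [-0.101  0.618  1.757  0.002  0.767  0.949] p [0.5384 0.0577 0.0956] gap 0.253 F [-1.7 -3.3 -2.7] g 42.3
tilt 0.345 radial model 0.0988 meas 0.0983 sw 0.626
```

```bash
python3 -m creep '[{"slide":[0.02,-0.6,0],"angular":[0,0,0.061],"claw":-1},{"slide":[0.02,-0.6,0],"angular":[0,0,0.061],"claw":-1},{"slide":[0.02,-0.6,0],"angular":[0,0,0.061],"claw":-1},{"slide":[0.02,-0.6,0],"angular":[0,0,0.061],"claw":-1},{"slide":[0.02,-0.6,0],"angular":[0,0,0.061],"claw":-1},{"slide":[0,0,0],"angular":[0,0,0],"claw":-1}]' >/dev/null; python3 lg.py;python3 chk.py
python3 -m creep '[{"slide":[0.02,-0.6,0],"angular":[0,0,0.061],"claw":-1},{"slide":[0.02,-0.6,0],"angular":[0,0,0.061],"claw":-1},{"slide":[0.02,-0.6,0],"angular":[0,0,0.061],"claw":-1},{"slide":[0.02,-0.6,0],"angular":[0,0,0.061],"claw":-1},{"slide":[0.02,-0.6,0],"angular":[0,0,0.061],"claw":-1},{"slide":[0,0,0],"angular":[0,0,0],"claw":-1}]' >/dev/null; python3 lg.py;python3 chk.py
```

```text
15.47 q [-0.048  0.61   1.775  0.003  0.758  1.308] p [0.5269 0.0866 0.0961] gap 0.253 F [-3.2 -1.9 -2.9] g 42.3
tilt 0.348 radial model 0.0986 meas 0.0981 sw 0.308
15.97 q [0.009 0.614 1.765 0.003 0.765 1.668] p [0.5249 0.1166 0.0961] gap 0.254 F [-3.4  0.3 -3.1] g 42.3
tilt 0.348 radial model 0.0986 meas 0.0979 sw -0.001
```

```bash
python3 -m creep '[{"slide":[0,0,0],"angular":[0,0,0],"claw":-0.3},{"slide":[0,0,0],"angular":[0,0,0],"claw":0},{"slide":[0,0,0],"angular":[0,0,0],"claw":0.3},{"slide":[0,0,0],"angular":[0,0,0],"claw":0.3},{"slide":[0,0,0],"angular":[0,0,0],"claw":0.3},{"slide":[0,0,-1.5],"angular":[0,0,0],"claw":0.3},{"slide":[0,0,-3],"angular":[0,0,0],"claw":0.3},{"slide":[0,0,-3.5],"angular":[0,0,0],"claw":0.3},{"slide":[0,0,-3.5],"angular":[0,0,0],"claw":0.3},{"slide":[0,0,-3.5],"angular":[0,0,0],"claw":0.3}]' >/dev/null; python3 lg.py
python3 -m creep '[{"slide":[-3.5,0,-1.5],"angular":[0,0,0],"claw":0.3},{"slide":[-3.5,2,-1.5],"angular":[0,0,0],"claw":0.3},{"slide":[-2.5,3.2,0],"angular":[0,0,0],"claw":0.3},{"slide":[0,4,0],"angular":[0,0,0],"claw":0.3},{"slide":[0,4,0],"angular":[0,0,0],"claw":0.3},{"slide":[0,4,0],"angular":[0,0,0],"claw":0.3},{"slide":[0,4,0],"angular":[0,0,0],"claw":0.3},{"slide":[0,4,0],"angular":[0,0,0],"claw":0.3},{"slide":[0,0,0],"angular":[0,0,0],"claw":0.3}]' >/dev/null; python3 lg.py
python3 - <<'E'
from h import *
t=viewer.snapshot('top');s=viewer.snapshot('scene');cv2.imwrite('pics/t9.png',t);cv2.imwrite('pics/s9.png',s)
cv2.imwrite('pics/f9.png',np.hstack([cv2.resize(t[160:280,240:380],(420,360),interpolation=2),cv2.resize(s[150:330,220:400],(360,360),interpolation=2)]))
E
```

```text
16.8 q [0.008 0.39  1.631 0.003 1.12  1.668] p [0.5258 0.1159 0.2483] gap 0.649 F [ 0.1 -0.3 -1.4] g 0.0
17.55 q [-0.574  0.2    1.836  0.     1.101  1.095] p [ 0.4105 -0.1332  0.2762] gap 0.652 F [ 1.2  0.6 -0.9] g 0.0
```

View pics/f9.png

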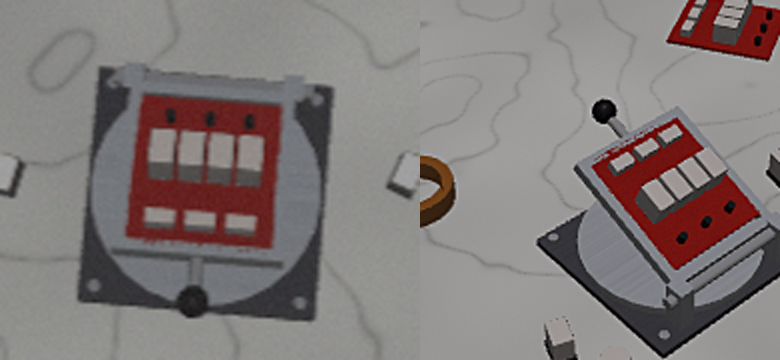

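In the final view the board's free edge runs (112,250)–(281,265), a slope of 0.088 against the plate's 0.083. The knob is at (192,301) in the left view and (603,110) in the right. I'll do one tilt check by triangulation.

Run:
```python
from h import *
k,e=two(ray('top',(240+192.5/3-.5,160+301.5/3-.5)),ray('scene',(220+183.5/2-.5,150+110.5/2-.5)))
v=k[:2]-[.6225,.1085];print(k,e,'tilt',np.arcsin((k[2]-.05)/.19),'sw',np.arctan2(-v[1],-v[0])+.082)
```

```text
[0.5251869  0.11722979 0.11997624] 0.0010966009813445931 tilt 0.3771755398946846 sw -0.007468782984614619
```

```bash
python3 -c "
from station import ticket;print(ticket.sign_off())"
```

```text
the job is handed in; nothing more can be done
None
```

I handed the job in at about 18 s of the 58 s allowed: the capacitor is upright in the tray, the board is at roughly 20° (0.348 rad from the arm, 0.377 rad from the cameras) and square with the base plate to within about 0.01 rad, and the arm is clear of everything; no verdict came back.

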